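# Park the green scanner on its sloped charging stand

### The arm

A 6-joint arm with a two-finger parallel gripper is mounted at the origin on the work surface. World frame = base frame: x ahead of the robot, y to its left, z up, the work surface at z = 0. Lengths are in m, angles in rad, forces in N, time in s.
With the tool pointing down it reaches from about 0.3 to 0.875 m from the base axis. Payload 6.4 kg.
Tool frame: the origin (TCP) lies midway between the tips of the shut fingers; the grasp point (between the pads) lies 19 mm behind it; y points along the fingers, x is the direction in which the jaws open and shut, and the axes are right-handed (so a half turn about y gives the same grasp; the last joint's range is limited). The gripper opens to 85 mm and grips with 20 to 120 N. Pads are 22 mm wide; open, the fingers measure 114 mm over their backs; the gripper's body (76 mm by 85 mm) begins 54 mm behind the grasp point. The pads swing forward as they close: fully open they stand 13 mm farther back than shut.
Start: joints at [-1.494, 0.181, 1.607, -0, 1.354, -0.206], TCP at [0.16, -0.552, 0.196] pointing down, gripper open.
Joint ranges: [-2.99, 2.99], [-0.89, 2.07], [0.3, 2.58], [-1.14, 4.28], [0, 2.63], [-3.12, 3.12]. Speed limits (rad/s): [2.57, 2.57, 3.01, 3.14, 3.14, 3.14].

### API

Orientations are given as a rotation vector (axis times angle).
In Python, from cell import r, kin, eyes, close_job, finder, sensors gives the robot as it stands. Calls block until the motion is done:
- r.goto(position, orientation): joint-space move of the TCP to a pose.
- r.move_l(position, vel=0.15, rot=None, max_force=None): straight line of the TCP; rot=None keeps the orientation; vel is the mean speed in m/s. With max_force (N) it stops when the force on the tool has changed by that much, and returns True; else False.
- r.movej(angles): joint-space move.
- r.command_gripper(opening): finger opening in m; the grip force is fixed at half the most; returns when the fingers have stopped.
- r.hold(seconds).
- kin.inverse_kinematics(position, orientation): joint angles nearest the present ones, or None.
- eyes.get_image(name): name is "side" or "top"; returns the picture (384x512x3 uint8, red, green, blue); there is no depth.
- eyes.calibration(name): a dict with "camera_matrix" (3x3 intrinsics, pixels), "origin" and "attitude" of the camera in the world. Camera axes: x right, y up, looking along -z (the intrinsics and any distortion apply to the point x, -y, -z); pixel columns grow to the right and rows downward; lengths in m; the calibration is good to about 2 mm. A picture is of the moment at which its call begins. calibration takes no time and is no camera call.
A pose or a line that the arm cannot do raises r.PlanningError and nothing moves.
- close_job(): hands the job in, once; it reports no verdict.
Trained networks look in the newest picture that a camera, given by its name, has taken for a name from the list of things; names that differ only in an ending like _2 or _b are one class to them, and where a whole thing is asked for, a point or a joint stands for the part that bears it (a point fixed in the world has none). Each returns a list of dicts, best first, with "p" (0 to 1); they miss things now and then, are a little off and sometimes report something else, mostly with a low value. They report only what shows in the picture. A call takes as long as a camera call. They do not tell look-alikes from the thing itself.
- finder.find_in(target, camera): "bbox" ([centre column, centre row, width, height] in pixels, round what is visible of it).
- finder.silhouettes(target, camera): "mask" (384x512 bool, what is visible of it) and "bbox" ([centre column, centre row, width, height] in pixels, round what is visible of it).
Readings, each from a call of its own:
- sensors.read_time(): time.
- sensors.read_qpos(): joint angles.
- sensors.read_joint_vel(): joint speeds.
- sensors.read_joint_torque(): joint torques, N m.
- sensors.read_position(): TCP position.
- sensors.read_orientation(): TCP orientation.
- sensors.read_force(): force on the tool from outside, world axes, zero at the start.
- sensors.read_ft_torque(): the same for the moment, N m.
- sensors.read_width(): finger opening in m.
Only numpy, scipy, OpenCV 4.12 (cv2) and the standard library are available. Lean on these libraries where they do the work, as an engineer would, in place of code of your own. Each camera call takes 0.05 s, during which the arm holds its last target.

### The job

Pick up the green handheld scanner from the mail sorting table and lower it, without dropping it, onto the sloped white charging stand: lying flat on the slope, screen outward and scan-window end uppermost, centred and straight, with its keypad end resting against the yellow lip at the bottom. Let go of it there, and leave the orange scanner where it lies.

Things in the scene. Friction and masses are not known exactly. Their poses are not given: they have to be found in the camera images.
- green_scanner_centre (a point): Centre of the loose green handheld scanner, a block 150 mm long, 60 wide, 32 thick, 0.2 to 0.4 kg, lying screen up (centre 16 mm over its underside). x: along it to the scan-window end (amber; screen half); y: across the 60 mm width, between flat sides good to grip; z: out of the screen. Seated on the stand, its centre is at x 75, y 0, z 16 mm of stand_face and the axes match.
- orange_scanner_centre (a point): Centre of the orange handheld scanner: same shape, size and axes as the green one. To be left alone.
- stand_face: Fixed stand's white sloped face, 50 mm wide, 157 mm long. Origin: mid bottom edge, at the yellow lip, 35 mm above the table. x: up the slope (35 deg), roughly away from the robot; y: across; z: square out of the face. Lip 50 mm wide, 14 mm proud. No side walls: a scanner overhangs 5 mm each side. Smooth: a released scanner slides down to the lip. Foot 180 x 110 x 8 mm under it.
Things that resemble listed ones, but are neither listed nor needed, are in the scene too. Leave any blue or red look-alike of the part that bears green_scanner_centre alone.

How it is judged:
At the end, for the whole second after the job is handed in: The green scanner rests still on the stand's face, keypad end within 10 mm of the lip, centred to 15 mm, lying flat and straight to 0.2 rad (11 degrees), scan window uppermost and screen outward (x of green_scanner_centre in the frame of stand_face between 0.065 and 0.085 m and y of green_scanner_centre in the frame of stand_face between -0.015 and 0.015 m and z of green_scanner_centre in the frame of stand_face between 0.008 and 0.024 m and angle between the x axis of green_scanner_centre and the x axis of stand_face, either way round below 0.2 rad and angle between the z axis of green_scanner_centre and the z axis of stand_face, either way round below 0.2 rad and angle between green_scanner_centre's own x axis and vertical below 1.3 rad and angle between green_scanner_centre's own z axis and vertical below 1 rad and linear speed of green_scanner below 0.02 m/s); the robot touches nothing.
It fails at once if the orange scanner is moved more than 20 mm (distance of orange_scanner_centre from where it was at the start of the episode above 0.02 m).
It fails at once if the green scanner is dropped: out of the fingers with its centre more than 150 mm above the table (height (world z) of green_scanner_centre above 0.15 m and contact force between green_scanner and the fingers below 0.05 N).
It also fails if it takes over 48 s, if anything falls off the work surface, if the arm or the gripper's body presses on something with over 40 N, if the wrist force passes 120 N, or if a joint passes its speed limit or range.

## Working session

There is one attempt and no reset: what is moved stays moved. The work goes in short steps, each a Python script; the robot and the scene stay as the last script left them, time stands still between calls to the robot, and variables do not carry over. Pictures are saved under pics/ and viewed, and the job is handed in when it is done.

```bash
ls; mkdir -p pics
python3 - <<'E'
from cell import r,kin,eyes,finder,sensors
import cv2,numpy as np
for n in("top","side"):
    im=eyes.get_image(n); cv2.imwrite(f"pics/{n}0.png",im[:,:,::-1])
    c=eyes.calibration(n); print(n,c)
    for t in("green_scanner_centre","stand_face","orange_scanner_centre"):
        for d in finder.find_in(t,n)[:5]: print(t,np.round(d["bbox"]),round(d["p"],2))
print(sensors.read_time(),sensors.read_orientation())
E
```

```text
pics
top {'camera_matrix': array([[347.95710624,   0.        , 258.08391783],
       [  0.        , 347.95710624, 192.5606452 ],
       [  0.        ,   0.        ,   1.        ]]), 'origin': array([0.47216421, 0.0826149 , 0.9107112 ]), 'attitude': array([ 0.08083104, -0.0614181 , -1.55024528])}
green_scanner_centre [186. 279.  67.  44.] 0.84
green_scanner_centre [130. 125.  62.  35.] 0.73
green_scanner_centre [209. 197.  26.  62.] 0.55
stand_face [290. 221.  38.  58.] 0.91
orange_scanner_centre [395. 187.  34.  58.] 0.72
side {'camera_matrix': array([[377.49225344,   0.        , 260.19732262],
       [  0.        , 377.49225344, 190.8442986 ],
       [  0.        ,   0.        ,   1.        ]]), 'origin': array([ 0.41528877, -0.84974088,  0.5861979 ]), 'attitude': array([ 1.05490569, -0.0593633 , -0.12448962])}
green_scanner_centre [194. 178.  31.  31.] 0.97
green_scanner_centre [259. 182.  46.  20.] 0.76
green_scanner_centre [302. 151.  16.  23.] 0.62
stand_face [305. 281.  76.  34.] 0.44
orange_scanner_centre [304. 281.  75.  29.] 0.88
0.4 [-1.32961367  0.99851897 -0.99824714]
```

View pics/top0.png

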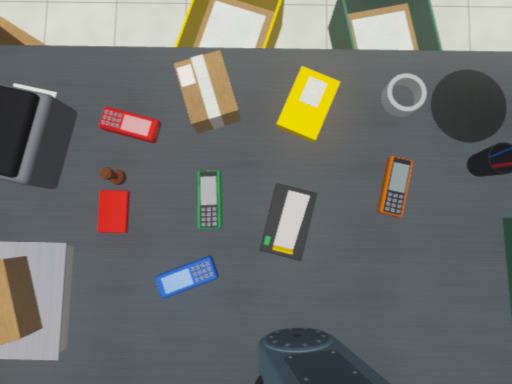

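View pics/side0.png

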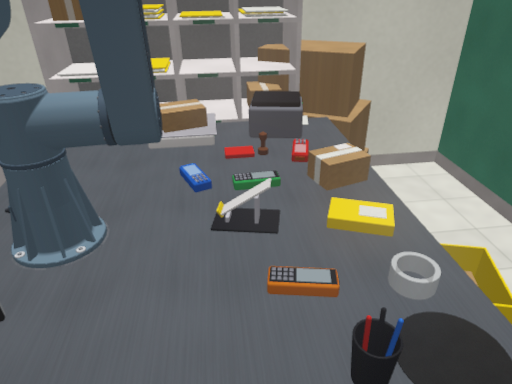

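Candidates in the top view: green (209,199), blue (186,278), red (130,124), orange (395,187). Only the one at (209,199) has a green body, so it fits. I'll confirm it in an enlarged crop.

Run:
```python
import cv2,numpy as np
a=cv2.imread("pics/top0.png")[155:275,180:330]; b=cv2.imread("pics/side0.png")[150:250,190:315]
a=cv2.resize(a,None,fx=4,fy=4,interpolation=cv2.INTER_CUBIC);cv2.imwrite("pics/topc.png",a)
b=cv2.resize(b,None,fx=6,fy=6,interpolation=cv2.INTER_CUBIC);cv2.imwrite("pics/sidec.png",b)
```

```text
(no output)
```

View pics/topc.png

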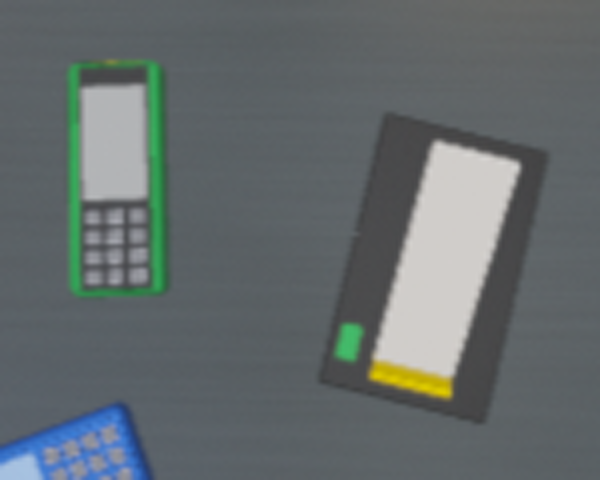

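View pics/sidec.png

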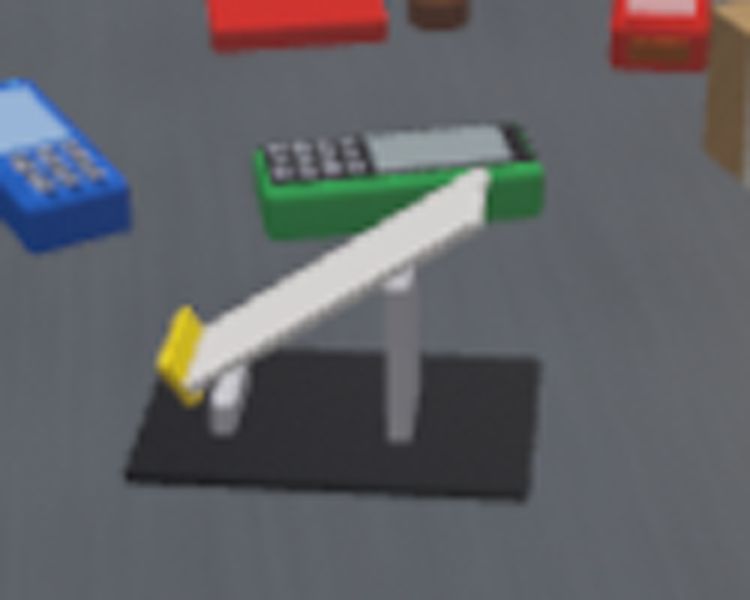

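The crop confirms it: the part at (209,199) is green, screen up, scan-window end at the image top (amber sliver) and keypad towards the robot. The stand's lip is at about (283,250) and its top edge at about (299,192). Next I fit poses.

```bash
cat > h.py <<'E'
import numpy as np,cv2
from scipy.spatial.transform import Rotation as R
from scipy.optimize import least_squares,minimize
from cell import r,kin,eyes,finder,sensors
def proj(P,n):
    c=eyes.calibration(n);A=R.from_rotvec(c["attitude"]).as_matrix()
    q=(np.atleast_2d(P)-c["origin"])@A; q=q*[1,-1,-1]
    u=q@c["camera_matrix"].T; return u[:,:2]/u[:,2:]
def ray(uv,z,n):
    c=eyes.calibration(n);A=R.from_rotvec(c["attitude"]).as_matrix()
    d=np.linalg.inv(c["camera_matrix"])@[uv[0],uv[1],1]; d=A@(d*[1,-1,-1])
    o=c["origin"]; return o+d*(z-o[2])/d[2]
def box(c,Rm,s=(.15,.06,.032)):
    g=np.array([[i,j,k] for i in(-1,1) for j in(-1,1) for k in(-1,1)])/2*np.array(s)
    return g@Rm.T+c
def boxpose(mask,n,z,x0,s=(.15,.06,.032)):
    m=mask.astype(np.float32); K=4
    def rend(p):
        h=cv2.convexHull(proj(box([p[0],p[1],z],R.from_euler('z',p[2]).as_matrix(),s),n).astype(np.float32))
        im=np.zeros((384*K,512*K),np.uint8); cv2.fillPoly(im,[np.round((h+.5)*K).astype(np.int32)],255)
        return cv2.resize(im,(512,384),interpolation=cv2.INTER_AREA)/255.
    f=lambda p:np.abs(rend(p)-m).sum()
    o=minimize(f,x0,method="Nelder-Mead",options=dict(initial_simplex=np.array([x0,[x0[0]+.01,x0[1],x0[2]],[x0[0],x0[1]+.01,x0[2]],[x0[0],x0[1],x0[2]+.1]]),xatol=1e-5,fatol=.01))
    return o.x,o.fun,m.sum()
def standR(yaw): # x up slope along yaw, z out
    return R.from_euler('zy',[yaw,-np.radians(35)]).as_matrix()
E
python3 - <<'E'
from h import *
im=cv2.imread("pics/top0.png"); hsv=cv2.cvtColor(im,cv2.COLOR_BGR2HSV)
m=np.zeros((384,512),np.uint8)
gm=((hsv[...,0]>50)&(hsv[...,0]<80)&(hsv[...,1]>90)).astype(np.uint8); gm[:,:190]=0;gm[:,228:]=0;gm[:160]=0;gm[240:]=0
pts=cv2.findNonZero(gm); h=cv2.convexHull(pts); cv2.fillPoly(m,[h],1)
c=ray((209,199),.016,"top");print(c)
p,f,a=boxpose(m,"top",.016,[c[0],c[1],0.]);print("green",p,f,a)
g=p
S=lambda x,y,k,o=(180,155):[(x+.5)/k-.5+o[0],(y+.5)/k-.5+o[1]]
top=np.array([S(435,140,4),S(521,160,4)])
topP=np.array([[.157,.025,0],[.157,-.025,0]])
lip=np.array([S(374,362,4),S(456,378,4)]); lipP=np.array([[0,.025,.014],[0,-.025,.014]])
sd=np.array([S(488,172,6,(190,150))]); 
def W(p,P): return P@standR(p[2]).T+[p[0],p[1],.035]
res=lambda p:np.r_[(proj(W(p,topP),"top")-top).ravel(),(proj(W(p,lipP),"top")-lip).ravel()]
c=ray((283,250),.035,"top")
o=least_squares(res,[c[0],c[1],-.25]); print("stand",o.x,o.fun.round(2))
F=[ray(S(*q,4),.008,"top") for q in[(386,113),(548,152),(486,423),(319,380)]]
F=np.array(F);print("foot yaw",np.arctan2(*(F[0]-F[3])[[1,0]]),np.arctan2(*(F[1]-F[2])[[1,0]]),"len",np.linalg.norm(F[0]-F[3]),np.linalg.norm(F[1]-F[0]),F.mean(0))
np.savez("pose.npz",g=g,s=o.x)
vis={n:cv2.imread(f"pics/{n}0.png") for n in("top","side")}
for n in vis:
    v=cv2.resize(vis[n],None,fx=4,fy=4,interpolation=cv2.INTER_CUBIC)
    def dr(P,col):
        u=((proj(P,n)+.5)*4).astype(int); cv2.polylines(v,[u],True,col,1)
    s=o.x
    dr(W(s,np.array([[0,.025,0],[.157,.025,0],[.157,-.025,0],[0,-.025,0]])),(0,0,255))
    dr(W(s,np.array([[0,.025,0],[0,.025,.014],[0,-.025,.014],[0,-.025,0]])),(255,0,255))
    b=box([g[0],g[1],.016],R.from_euler('z',g[2]).as_matrix())
    dr(b[[1,3,7,5]],(0,0,255));dr(b[[0,2,6,4]],(255,0,0))
    x,y=(185,160) if n=="top" else (195,150)
    cv2.imwrite(f"pics/{n}fit.png",v[y*4:y*4+480,x*4:x*4+600])
E
```

```text
[0.53444253 0.22091077 0.016     ]
green [0.53396734 0.22068762 0.03217276] 48.129411764705885 1443.0
stand [ 0.42269462  0.02992651 -0.196147  ] [ 0.35 -0.59  0.19 -1.45  0.06  1.31 -0.64  0.86]
foot yaw -0.2287776019261146 -0.2182256149773266 len 0.17789147510077416 0.10821760823832864 [0.48175718 0.01500445 0.008     ]
```

View pics/topfit.png

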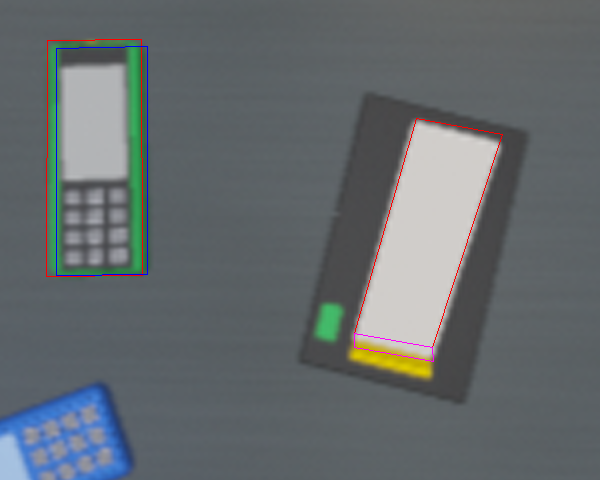

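View pics/sidefit.png

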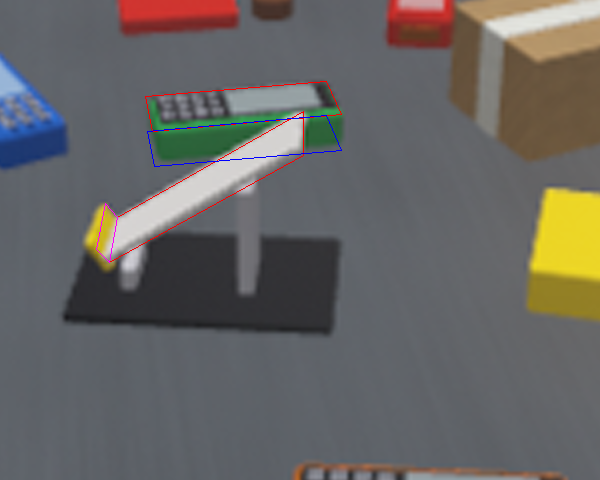

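The green fit is good. For the stand, the yellow edge I matched is actually the lip's base, not its tip, so I'll refit using both cameras and the foot yaw.

Run:
```python
from h import *
S=lambda x,y,k,o=(180,155):[(x+.5)/k-.5+o[0],(y+.5)/k-.5+o[1]]
A=np.array([S(435,140,4),S(521,160,4),S(373,363,4),S(455,380,4)])
P=np.array([[.157,.025,0],[.157,-.025,0],[0,.025,0],[0,-.025,0]])
B=np.array([S(488,172,6,(190,150)),S(203,325,6,(190,150)),S(486,218,6,(190,150)),S(190,385,6,(190,150))])
PB=np.array([[.157,.025,0],[0,.025,0],[.157,-.025,0],[0,-.025,0]])
def W(p,P): return P@standR(p[2]).T+[p[0],p[1],.035]
o1=least_squares(lambda p:(proj(W(p,P),"top")-A).ravel(),[.42,.03,-.2]);print("top",o1.x,o1.fun.round(1))
o2=least_squares(lambda p:(proj(W(p,PB),"side")-B).ravel(),[.42,.03,-.2]);print("side",o2.x,o2.fun.round(1))
o=least_squares(lambda p:np.r_[(proj(W(p,P),"top")-A).ravel(),(proj(W(p,PB),"side")-B).ravel(),(p[2]+.223)*50],[.42,.03,-.2]);print("both",o.x,o.fun.round(1))
g=np.load("pose.npz")["g"];np.savez("pose.npz",g=g,s=o.x)
s=o.x;ims=[]
for n in("top","side"):
    v=cv2.resize(cv2.imread(f"pics/{n}0.png"),None,fx=4,fy=4,interpolation=cv2.INTER_CUBIC)
    def dr(P,col): cv2.polylines(v,[((proj(P,n)+.5)*4).astype(int)],True,col,1)
    dr(W(s,P[[2,0,1,3]]),(0,0,255))
    dr(W(s,np.array([[0,.025,0],[0,.025,.014],[0,-.025,.014],[0,-.025,0]])),(255,0,255))
    x,y=(250,165) if n=="top" else (205,160)
    ims.append(v[y*4:y*4+400,x*4:x*4+400])
cv2.imwrite("pics/fit2.png",np.hstack(ims))
```

```text
top [ 0.41804671  0.02902738 -0.18567386] [-0.   1.4 -0.1  0.4  0.5 -0.5 -0.4 -1.4]
side [ 0.42255612  0.03251926 -0.17672972] [-0.8 -1.8  0.3 -0.4 -0.3  1.3  0.8  0.9]
both [ 0.42008341  0.03042581 -0.19504556] [ 0.   0.6 -0.1 -0.3 -0.  -1.4 -1.  -2.2 -1.4 -0.8 -0.4 -0.  -1.3  2.5
 -0.2  1.4  1.4]
```

View pics/fit2.png

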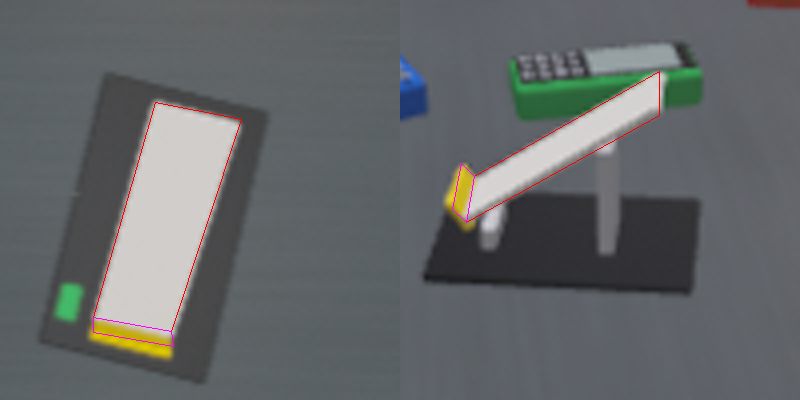

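```bash
cat >> h.py <<'E'
D=np.load("pose.npz") if __import__("os").path.exists("pose.npz") else None
def tool(Rm,flip): # scanner frame -> tool rotation
    X,Y,Z=Rm.T; s=-1 if flip else 1
    return np.stack([s*Y,-Z,-s*X],1)
def rv(M): return R.from_matrix(M).as_rotvec()
OFF=0.013  # TCP below scanner centre along -z
def tcp(c,Rm,off=OFF): return np.array(c)-Rm[:,2]*off
E
python3 - <<'E'
from h import *
g,s=D["g"],D["s"]
Rg=R.from_euler('z',g[2]).as_matrix(); Rs=standR(s[2]-.01)
print(R.from_rotvec(sensors.read_orientation()).as_matrix().round(2))
for f in(0,1):
    for c,Rm in[([g[0],g[1],.016],Rg),([g[0],g[1],.2],Rg)]+[(np.array([s[0],s[1],.035])+Rs@[.077,0,.016+d],Rs) for d in(0,.1)]:
        q=kin.inverse_kinematics(tcp(c,Rm),rv(tool(Rm,f))); print(f,np.round(c,3),None if q is None else np.round(q,2))
E
```

```text
[[ 0.28 -0.    0.96]
 [-0.96  0.    0.28]
 [-0.   -1.    0.  ]]
0 [0.534 0.221 0.016] [ 0.19  0.43  1.72 -0.    0.99 -1.42]
0 [0.534 0.221 0.2  ] [ 0.19  0.2   1.61 -0.    1.34 -1.42]
0 [0.473 0.015 0.091] [-0.39 -0.28  2.46  0.53  0.44 -2.17]
0 [0.415 0.015 0.173] [-0.5  -0.77  2.52  0.36  0.87 -2.02]
1 [0.534 0.221 0.016] [ 0.19  0.43  1.72 -0.    0.99  1.73]
1 [0.534 0.221 0.2  ] [ 0.19  0.2   1.61 -0.    1.34  1.73]
1 [0.473 0.015 0.091] [-0.39 -0.28  2.46  0.53  0.44  0.97]
1 [0.415 0.015 0.173] [-0.5  -0.77  2.52  0.36  0.87  1.12]
```

Run:
```python
from h import *
g,s=D["g"],D["s"]
Rg=R.from_euler('z',g[2]).as_matrix(); Rs=standR(s[2]-.01)
for h in(0,.03,.06,.09):
    c=np.array([s[0],s[1],.035])+Rs@[.077,0,.016]+[0,0,h]
    q=kin.inverse_kinematics(tcp(c,Rs),rv(tool(Rs,1))); print(h,np.round(c,3),None if q is None else np.round(q,2))
M=tool(Rg,1); c=np.array([g[0],g[1],.016])
r.goto(tcp(c+[0,0,.12],Rg),rv(M))
im=eyes.get_image("top");cv2.imwrite("pics/top1.png",im[:,:,::-1])
print(r.move_l(tcp(c,Rg),vel=.12,max_force=15), sensors.read_position(), tcp(c,Rg))
im=eyes.get_image("side");cv2.imwrite("pics/side1.png",cv2.resize(im[100:260,130:370,::-1],None,fx=3,fy=3))
print(sensors.read_time())
```

```text
0 [0.473 0.015 0.091] [-0.39 -0.28  2.46  0.53  0.44  0.97]
0.03 [0.473 0.015 0.121] [-0.39 -0.37  2.44  0.43  0.54  1.08]
0.06 [0.473 0.015 0.151] [-0.39 -0.45  2.42  0.37  0.63  1.15]
0.09 [0.473 0.015 0.181] [-0.39 -0.51  2.38  0.33  0.72  1.2 ]
False [0.53479216 0.22083379 0.00384622] [0.53396734 0.22068762 0.003     ]
4.675
```

View pics/side1.png

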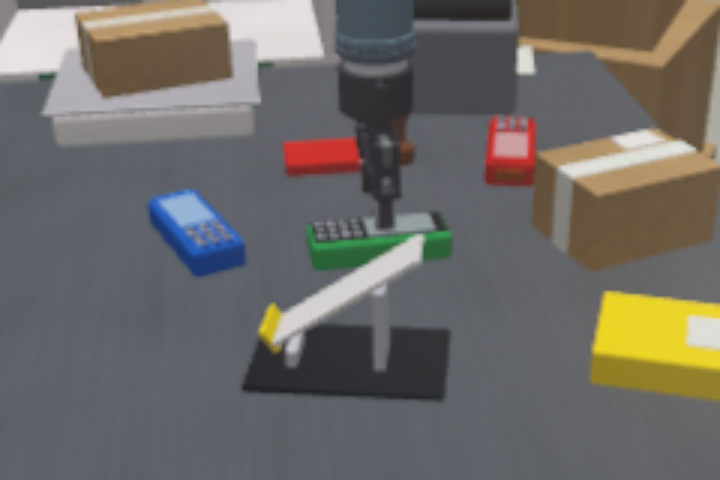

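Run:
```python
from h import *
print(sensors.read_width(),sensors.read_force(), R.from_rotvec(sensors.read_orientation()).as_matrix().round(2))
for P in([.535,.178,.017],[.535,.263,.017],[.535,.178,.07],[.535,.22,.03]): print(P,(proj(P,"side")[0]-[130,100])*3)
for n,(x,y,w,h) in dict(top=(170,150,80,100),side=(220,130,75,70)).items():
    im=eyes.get_image(n)[y:y+h,x:x+w,::-1]
    cv2.imwrite(f"pics/{n}2.png",cv2.resize(im,None,fx=5,fy=5,interpolation=cv2.INTER_CUBIC))
```

```text
0.08571564089018353 [-0.84069754 -0.01867206 -0.16547683] [[ 0.03  0.    1.  ]
 [-1.    0.    0.03]
 [-0.   -1.    0.  ]]
[0.535, 0.178, 0.017] [381.47618764 259.00925742]
[0.535, 0.263, 0.017] [371.97320278 222.4166629 ]
[0.535, 0.178, 0.07] [380.70268046 213.46872727]
[0.535, 0.22, 0.03] [376.43079059 229.62412142]
```

View pics/top2.png

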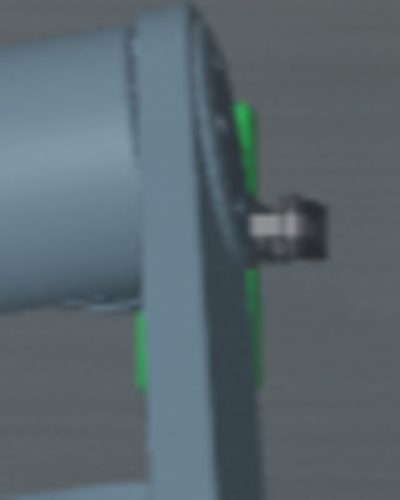

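View pics/side2.png

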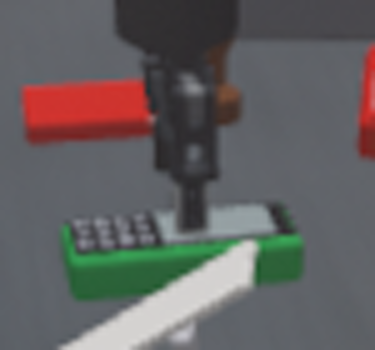

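The side view shows the near fingertip at about (258,176), higher than the row 186 I expected. I'll close part-way, short of contact, and look again.

Run:
```python
from h import *
r.command_gripper(.070)
print(sensors.read_width(),sensors.read_force(),sensors.read_position(),sensors.read_time())
im=eyes.get_image("side")[120:195,220:300,::-1]
cv2.imwrite("pics/side3.png",cv2.resize(im,None,fx=7,fy=7,interpolation=cv2.INTER_CUBIC))
```

```text
0.07008953576469555 [-0.27627252 -0.01303165 -0.16933861] [0.53403742 0.22071831 0.00315865] 5.0833
```

View pics/side3.png

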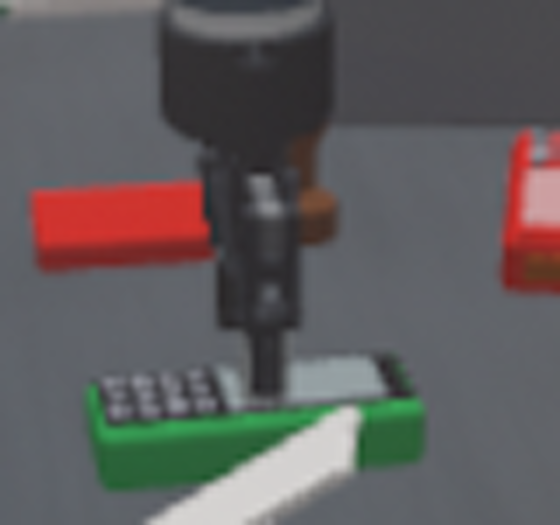

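Run:
```python
from h import *
for P in([.534,.164,.08],[.534,.164,.11],[.534,.178,.02],[.545,.19,.0],[.534,.19,.032]): print(P,proj(P,"top")[0].round(1),proj(P,"side")[0].round(1))
for n,(x,y,w,h) in dict(top=(195,150,60,90),side=(215,80,90,120)).items():
    im=eyes.get_image(n)[y:y+h,x:x+w,::-1]
    im=cv2.convertScaleAbs(im,alpha=1.6,beta=10)
    cv2.imwrite(f"pics/{n}4.png",cv2.resize(im,None,fx=5,fy=5,interpolation=cv2.INTER_NEAREST))
```

```text
[0.534, 0.164, 0.08] [228.6 197.7] [257.1 170.3]
[0.534, 0.164, 0.11] [227.4 196.7] [256.9 161.2]
[0.534, 0.178, 0.02] [225.4 199.4] [256.8 185.5]
[0.545, 0.19, 0.0] [221.8 195.7] [259.9 189. ]
[0.534, 0.19, 0.032] [220.2 198.9] [256.3 180.3]
```

View pics/top4.png

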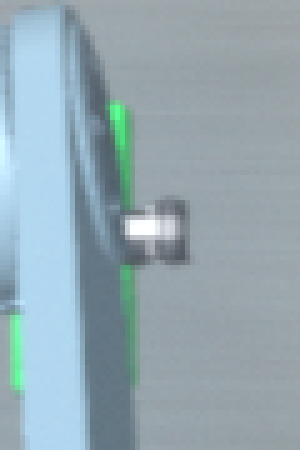

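View pics/side4.png

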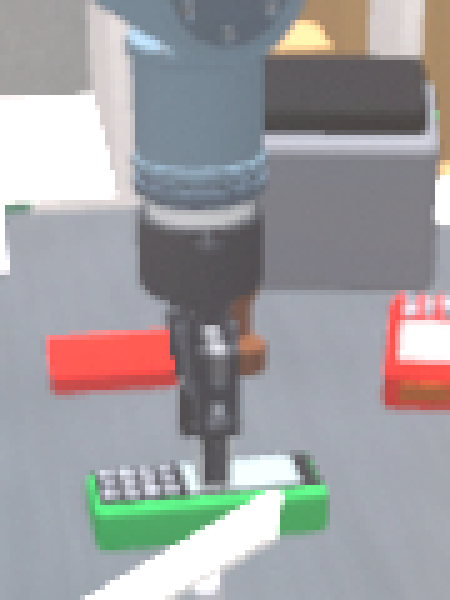

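By the picture the tip sits near z≈45 mm, while kinematics puts it near 12 mm. I'll test by touch, commanding 56 mm. If the pads beside the scanner are real, they will stop at 60 mm. If the tips are above it, they will pass freely.

Run:
```python
from h import *
r.command_gripper(.056)
print(sensors.read_width(),sensors.read_force(),sensors.read_position(),sensors.read_time())
im=eyes.get_image("side")[120:195,220:300,::-1]
cv2.imwrite("pics/side5.png",cv2.resize(im,None,fx=7,fy=7,interpolation=cv2.INTER_CUBIC))
```

```text
0.05590009211722125 [ 0.29298929 -0.90094101  0.63209458] [0.53396353 0.22068183 0.00298875] 5.525
```

View pics/side5.png

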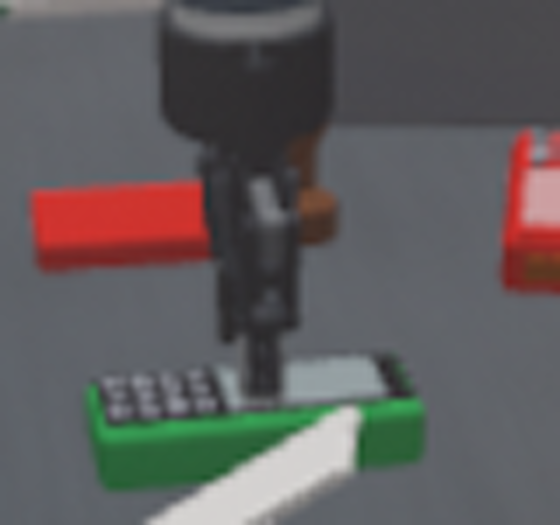

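The fingers passed to 55.9 mm, so the tips really are above the scanner. Picture and touch both disagree with the stated TCP, by about 30 mm along the approach. I'll reopen and lower further under force guard.

Run:
```python
from h import *
r.command_gripper(.085)
p=sensors.read_position();g=D["g"]
print(sensors.read_width(), sensors.read_force())
print(r.move_l([g[0],g[1],-.024],vel=.04,max_force=6),sensors.read_position(),sensors.read_force(),sensors.read_time())
im=eyes.get_image("side")[120:195,220:300,::-1]
cv2.imwrite("pics/side6.png",cv2.resize(im,None,fx=7,fy=7,interpolation=cv2.INTER_CUBIC))
```

```text
0.085035845487824 [-0.13889826  0.20127358 -0.1727573 ]
False [ 0.53414921  0.22071387 -0.02389786] [ 0.22833297 -0.74100604  0.40243888] 6.8
```

View pics/side6.png

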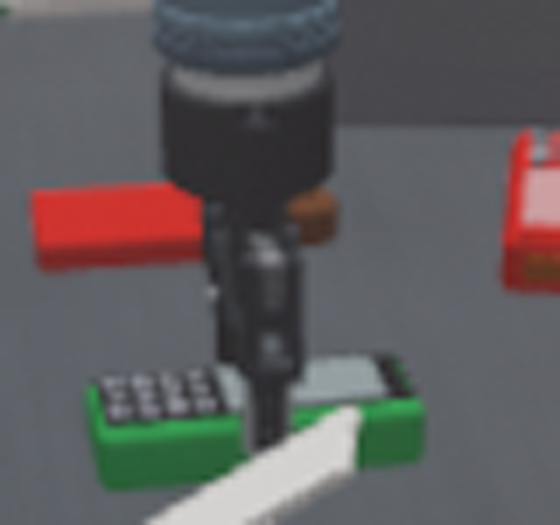

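Now the near finger stands beside the scanner, with its tip at about (258,184). I'll go 8 mm lower, grip, and lift slightly to check.

Run:
```python
from h import *
g=D["g"]
print(r.move_l([g[0],g[1],-.032],vel=.04,max_force=6),sensors.read_position(),sensors.read_force())
r.command_gripper(.045)
print(sensors.read_width(),sensors.read_force())
r.hold(.2)
p=sensors.read_position()
r.move_l([p[0],p[1],p[2]+.04],vel=.08); r.hold(.2)
print(sensors.read_width(),sensors.read_force(),sensors.read_ft_torque(),sensors.read_position(),sensors.read_time())
im=eyes.get_image("side");cv2.imwrite("pics/side7f.png",im[:,:,::-1])
cv2.imwrite("pics/side7.png",cv2.resize(im[110:195,215:305,::-1],None,fx=6,fy=6,interpolation=cv2.INTER_CUBIC))
im=eyes.get_image("top");cv2.imwrite("pics/top7f.png",im[:,:,::-1])
cv2.imwrite("pics/top7.png",cv2.resize(im[150:240,165:255,::-1],None,fx=6,fy=6,interpolation=cv2.INTER_CUBIC))
```

```text
False [ 0.53353947  0.22059411 -0.03244791] [ 0.22299426  0.50394065 -0.19846822]
0.0589291994249777 [ 0.36272008 -0.58122815  3.34996618]
0.05916858773948961 [ 0.79219337  0.49803239 -2.64003316] [ 0.02155393  0.01144993 -0.0298771 ] [0.53386278 0.22058428 0.00783069] 8.6167
```

View pics/side7.png

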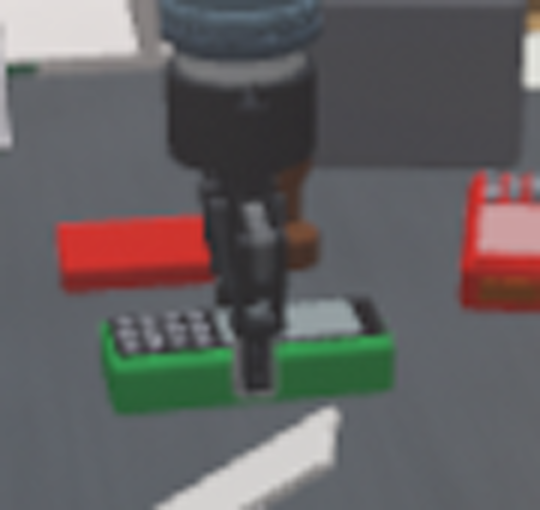

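View pics/top7.png

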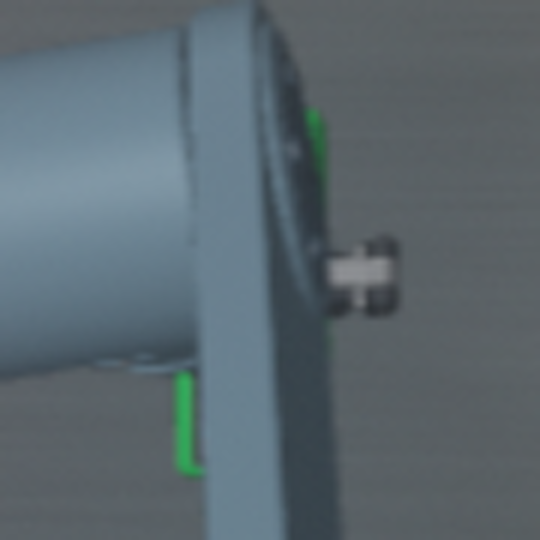

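The scanner is held at width 59 mm and lifted level, with the fingers near its centre. Next I move to a pose above the stand and fit the held scanner's actual pose from the pictures there.

```bash
sed -i 's/^OFF=.*/OFF=0.0482/' h.py
python3 - <<'E'
from h import *
s=D["s"];Rs=standR(s[2]-.01)
qs=[]
for h in(0,.03,.06,.08):
    c=np.array([s[0],s[1],.035])+Rs@[.077,0,.016]+[0,0,h]
    q=kin.inverse_kinematics(tcp(c,Rs),rv(tool(Rs,1))); print(h,np.round(tcp(c,Rs),3),None if q is None else np.round(q,2))
p=sensors.read_position()
r.move_l([p[0],p[1],p[2]+.125],vel=.2)
r.goto(tcp(c,Rs),rv(tool(Rs,1))); r.hold(.2)
print(sensors.read_width(),sensors.read_position(),tcp(c,Rs),sensors.read_orientation(),rv(tool(Rs,1)),sensors.read_time())
ims=[]
for n,(x,y) in dict(top=(230,150),side=(200,80)).items():
    im=eyes.get_image(n);cv2.imwrite(f"pics/{n}8f.png",im[:,:,::-1])
    v=cv2.resize(im[...,::-1],None,fx=3,fy=3,interpolation=cv2.INTER_CUBIC)
    b=box(c,Rs)
    for k,col in(([1,3,7,5],(0,0,255)),([0,2,6,4],(255,0,0))):
        cv2.polylines(v,[((proj(b[k],n)+.5)*3).astype(int)],True,col,1)
    ims.append(v[y*3:y*3+480,x*3:x*3+390])
cv2.imwrite("pics/pre8.png",np.hstack(ims))
E
```

```text
0 [0.5   0.015 0.052] [-0.36 -0.12  2.42  0.67  0.33  0.84]
0.03 [0.5   0.015 0.082] [-0.36 -0.22  2.41  0.52  0.42  1.  ]
0.06 [0.5   0.015 0.112] [-0.36 -0.3   2.39  0.42  0.51  1.1 ]
0.08 [0.5   0.015 0.132] [-0.36 -0.35  2.38  0.38  0.57  1.15]
0.05908452673663924 [0.50129815 0.01543909 0.1323924 ] [0.50030597 0.01474771 0.1318635 ] [-0.60727718  0.90465945 -1.52785798] [-0.60650008  0.90528537 -1.5298253 ] 10.5583
```

View pics/pre8.png

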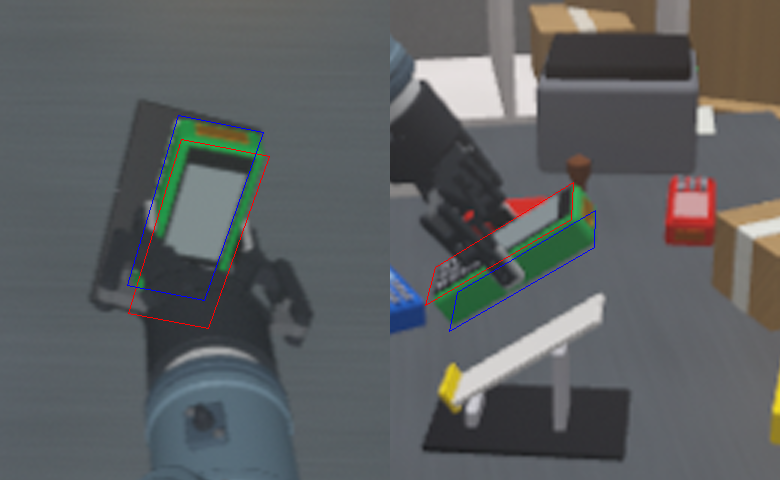

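Run:
```python
import cv2
a=cv2.imread("pics/top8f.png")[180:270,260:335];cv2.imwrite("pics/t8.png",cv2.resize(a,None,fx=6,fy=6,interpolation=cv2.INTER_CUBIC))
a=cv2.imread("pics/side8f.png")[130:200,200:280];cv2.imwrite("pics/s8.png",cv2.resize(a,None,fx=8,fy=8,interpolation=cv2.INTER_CUBIC))
```

```text
(no output)
```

View pics/t8.png

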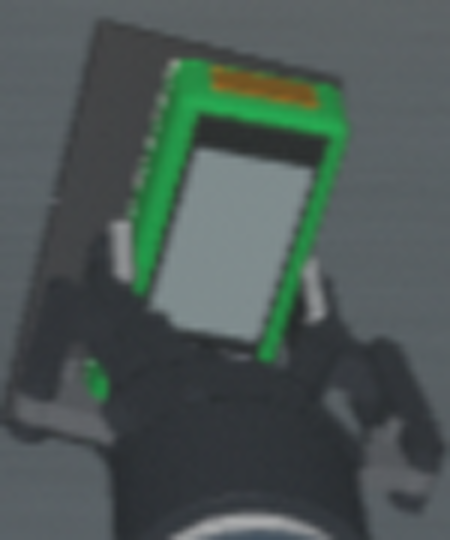

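View pics/s8.png

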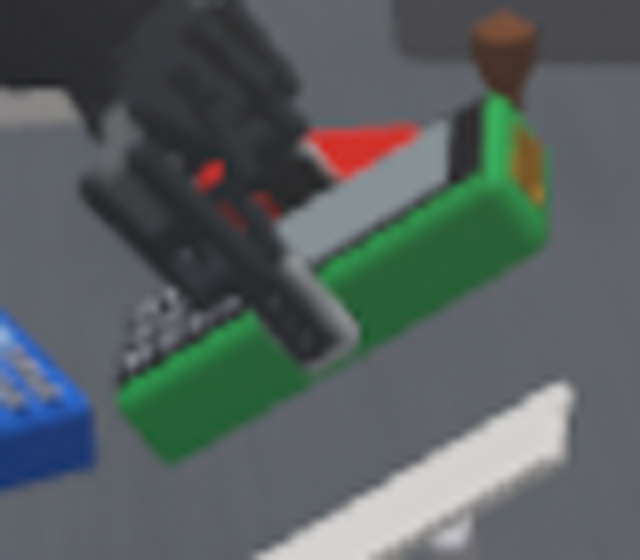

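```bash
cat > fit8.py <<'E'
from h import *
def fit(obs,c0,R0):
    def f(v):
        Rm=R0@R.from_rotvec(v[3:]).as_matrix();o=[]
        for n,L,uv in obs: o+=list(proj(Rm@np.array(L)+c0+v[:3],n)[0]-uv)
        return np.array(o)
    return least_squares(f,np.zeros(6),x_scale=[.01]*3+[.1]*3,loss="soft_l1"),f
E
python3 - <<'E'
from fit8 import *
s=D["s"];Rs=standR(s[2]-.01)
c=np.array([s[0],s[1],.035])+Rs@[.077,0,.016]+[0,0,.08]
a,b,d=.075,.03,.016
S=lambda x,y:[(x+.5)/8-.5+200,(y+.5)/8-.5+130]
T=lambda x,y:[(x+.5)/6-.5+260,(y+.5)/6-.5+180]
obs=[("side",(-a,-b,d),S(116,392)),("side",(-a,-b,-d),S(170,467)),("side",(a,-b,d),S(490,180)),("side",(a,-b,-d),S(550,242)),("side",(a,b,d),S(490,92)),
("top",(a,b,-d),T(172,60)),("top",(a,-b,-d),T(340,86)),("top",(a,-b,d),T(348,128)),("top",(a,b,d),T(190,101))]
o,f=fit(obs,c,Rs)
for n in("top","side"):
  print(n,[(proj(Rs@np.array(L)+c,n)[0]-uv).round(1).tolist() for m,L,uv in obs if m==n])
print("d world",o.x[:3].round(4),"d stand",(Rs.T@o.x[:3]).round(4),"rot",o.x[3:].round(3));print(f(o.x).reshape(-1,2).round(1).tolist())
E
```

```text
top [[0.9, -1.6], [1.2, -0.2], [1.9, 0.9], [-1.2, -0.5]]
side [[-2.6, 2.9], [-1.4, 2.1], [-1.0, 0.5], [-0.8, 2.3], [-0.1, -0.6]]
d world [0.0016 0.0042 0.0041] d stand [0.0027 0.0049 0.0025] rot [ 0.092 -0.013 -0.037]
[[-1.6, 1.5], [-0.2, -0.1], [-0.6, -0.0], [-0.3, 1.0], [-0.3, -3.2], [-0.1, -2.1], [-0.3, -1.1], [1.8, 0.4], [-0.8, -0.5]]
```

The held pose agrees with the prediction to about 5 mm, and the tilt to about 0.1 rad, so the offset lies along the tool axis. I'll lower with a small sideways correction and check just above contact.

Run:
```python
from h import *
s=D["s"];Rs=standR(s[2]-.01)
c=np.array([s[0],s[1],.035])+Rs@[.077,-.003,.016]
r.move_l(tcp(c+[0,0,.018],Rs),vel=.08,rot=rv(tool(Rs,1)),max_force=10); r.hold(.2)
print(sensors.read_width(),sensors.read_position(),tcp(c+[0,0,.018],Rs),sensors.read_force(),sensors.read_time())
ims=[]
for n,(x,y) in dict(top=(250,175),side=(195,150)).items():
    im=eyes.get_image(n);cv2.imwrite(f"pics/{n}9f.png",im[:,:,::-1])
    ims.append(cv2.resize(im[y:y+95,x:x+(65 if n=="top" else 95),::-1],None,fx=5,fy=5,interpolation=cv2.INTER_CUBIC))
cv2.imwrite("pics/pre9.png",np.hstack(ims))
```

```text
0.05850648419929377 [0.50024704 0.01167896 0.07015534] [0.49980561 0.01181055 0.06951314] [-0.38290651 -0.58854939 -4.31686609] 11.7917
```

View pics/pre9.png

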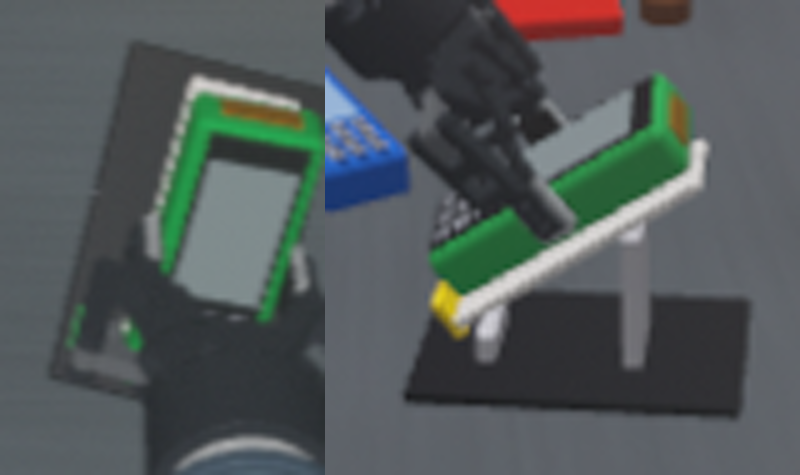

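Run:
```python
import cv2
a=cv2.imread("pics/top9f.png")[182:247,262:327];cv2.imwrite("pics/t9.png",cv2.resize(a,None,fx=9,fy=9,interpolation=cv2.INTER_CUBIC))
a=cv2.imread("pics/side9f.png")[160:220,215:285];cv2.imwrite("pics/s9.png",cv2.resize(a,None,fx=9,fy=9,interpolation=cv2.INTER_CUBIC))
```

```text
(no output)
```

View pics/t9.png

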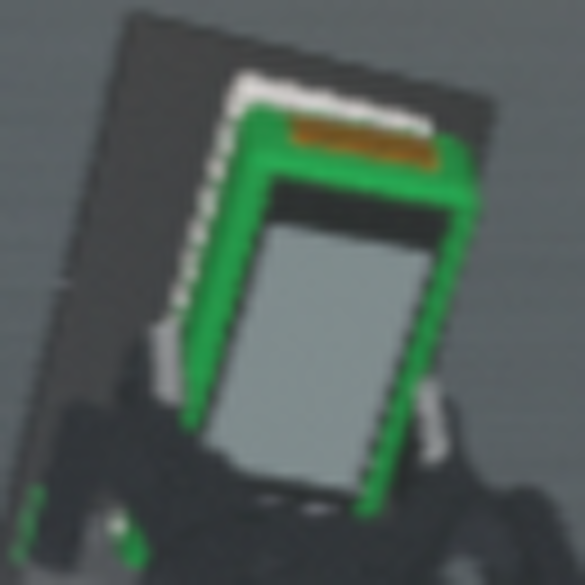

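View pics/s9.png

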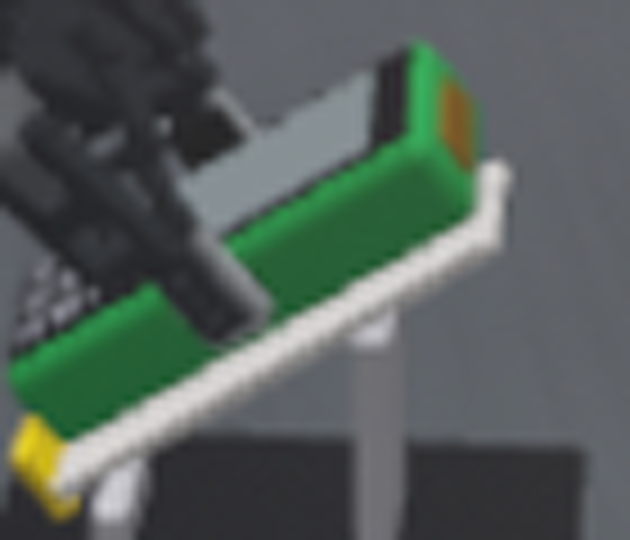

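Run:
```python
from fit8 import *
s=D["s"];Rs=standR(s[2]-.01)
p=sensors.read_position();c=p+Rs[:,2]*OFF
a,b,d=.075,.03,.016
S=lambda x,y:[(x+.5)/9-.5+215,(y+.5)/9-.5+160]
T=lambda x,y:[(x+.5)/9-.5+262,(y+.5)/9-.5+182]
obs=[("side",(-a,-b,d),S(8,370)),("side",(-a,-b,-d),S(62,442)),("side",(a,-b,d),S(415,138)),("side",(a,-b,-d),S(480,212)),("side",(a,b,d),S(415,36)),
("top",(a,b,-d),T(240,100)),("top",(a,-b,-d),T(470,138)),("top",(a,-b,d),T(482,198)),("top",(a,b,d),T(265,168))]
o,f=fit(obs,c,Rs)
st=lambda w:(Rs.T@(w-[s[0],s[1],.035])).round(4)
print("pred in stand",st(c),"meas",st(c+o.x[:3]),"rot",o.x[3:].round(3));print(f(o.x).reshape(-1,2).round(1).tolist())
F=[("side",(.157,-.025,0),S(500,240)),("side",(.157,.025,0),S(497,168)),("side",(0,-.025,0),S(68,488)),("top",(.157,.025,0),T(237,70)),("top",(.157,-.025,0),T(436,122))]
o2,f2=fit(F,np.array([s[0],s[1],.035]),Rs)
for m,L,uv in F: print(m,(proj(Rs@np.array(L)+[s[0],s[1],.035],m)[0]-uv).round(1))
# scanner bottom near keypad corner predicted in side vs observed
```

```text
pred in stand [ 0.0877 -0.0009  0.031 ] meas [0.0903 0.0022 0.036 ] rot [ 0.097 -0.012 -0.029]
[[-1.9, 0.9], [-0.0, -0.0], [-0.6, 0.5], [-0.2, 0.3], [-0.5, -3.0], [-0.2, -1.3], [-0.1, -0.9], [1.7, 0.4], [-0.8, -1.0]]
side [-0.9  2.6]
side [-0.2 -0.5]
side [-1.2  1.5]
top [1.2 0.9]
top [ 0.4 -0.6]
```

Offset estimates disagree by only a few mm, against a 15 mm tolerance. I'll shift +3 mm in y and lower to contact.

Run:
```python
from h import *
s=D["s"];Rs=standR(s[2]-.01)
c=np.array([s[0],s[1],.035])+Rs@[.079,.001,.016]
r.move_l(tcp(c+[0,0,.018],Rs),vel=.05)
f0=sensors.read_force()
hit=r.move_l(tcp(c+[0,0,-.008],Rs),vel=.03,max_force=8); r.hold(.2)
p=sensors.read_position()
print(hit,(Rs.T@(p+Rs[:,2]*OFF-[s[0],s[1],.035])).round(4),f0,sensors.read_force(),sensors.read_width(),sensors.read_time())
ims=[]
for n,(x,y) in dict(top=(250,175),side=(195,150)).items():
    im=eyes.get_image(n);cv2.imwrite(f"pics/{n}10f.png",im[:,:,::-1])
    ims.append(cv2.resize(im[y:y+95,x:x+(65 if n=="top" else 95),::-1],None,fx=5,fy=5,interpolation=cv2.INTER_CUBIC))
cv2.imwrite("pics/p10.png",np.hstack(ims))
```

```text
True [0.0819 0.0016 0.0207] [-0.31910195 -0.36603013 -3.51990355] [-1.38116188  0.09754344  1.48659628] 0.05889465321154972 12.8583
```

View pics/p10.png

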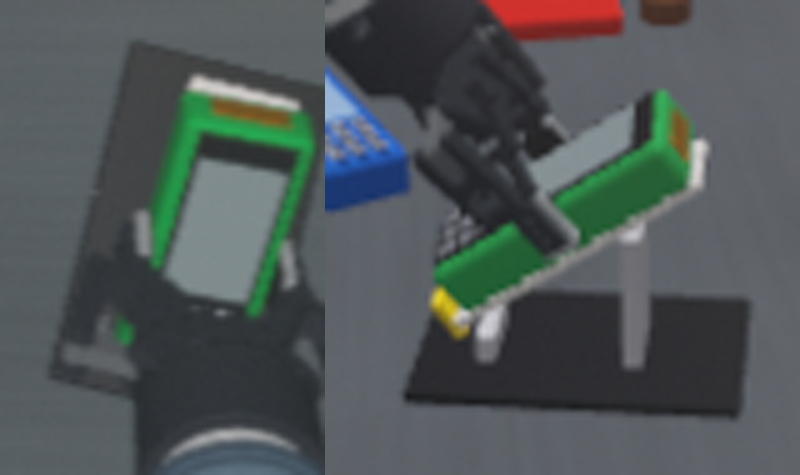

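Contact was felt at the expected height. In the top view the scanner sits centred over the face with the white end strip showing above it, at (299,193). I'll release, retreat along the normal and inspect.

Run:
```python
from h import *
s=D["s"];Rs=standR(s[2]-.01)
r.command_gripper(.085); r.hold(.4)
p=sensors.read_position(); print(sensors.read_width(),sensors.read_force())
print(r.move_l(p+Rs[:,2]*.09,vel=.1,max_force=12))
q=sensors.read_qpos();print(q)
r.move_l(sensors.read_position()+[0,0,.06],vel=.15)
q=sensors.read_qpos();q[0]=-1.3; r.movej(q)
print(sensors.read_time(),sensors.read_force())
ims=[]
for n,(x,y) in dict(top=(250,175),side=(195,150)).items():
    im=eyes.get_image(n);cv2.imwrite(f"pics/{n}11f.png",im[:,:,::-1])
    ims.append(cv2.resize(im[y:y+95,x:x+(65 if n=="top" else 95),::-1],None,fx=5,fy=5,interpolation=cv2.INTER_CUBIC))
cv2.imwrite("pics/p11.png",np.hstack(ims))
```

```text
0.08534919061396397 [ 0.35123401 -0.15766389 -0.55933998]
False
[-0.43337216 -0.56095814  2.49457253  0.39236191  0.68238466  1.10231369]
16.6667 [-0.53284364 -0.12711623  0.61885853]
```

View pics/p11.png

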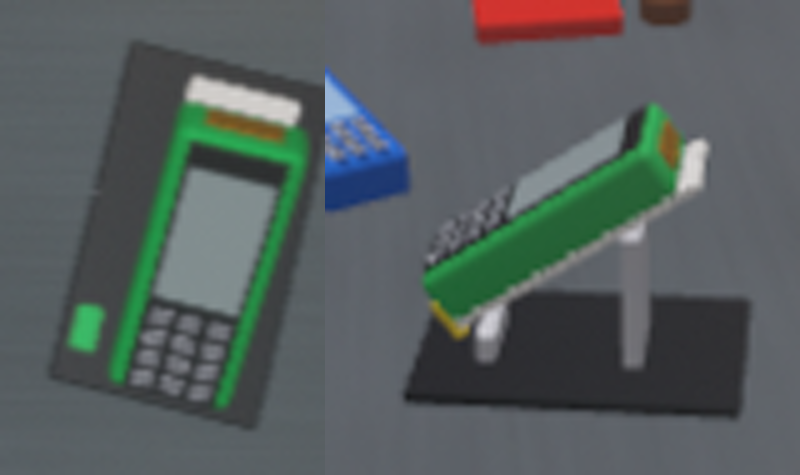

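View pics/side11f.png

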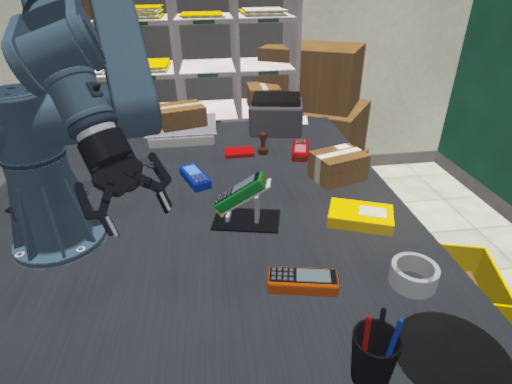

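The scanner slid to the lip, lies flat and straight, and the arm is clear. I'll do one overlay check against the ideal seated pose, plus a stillness check, then hand in.

Run:
```python
from h import *
from cell import close_job
s=D["s"];Rs=standR(s[2]-.01);c=np.array([s[0],s[1],.035])+Rs@[.075,0,.016]
r.hold(.5)
for n in("top","side"):
    im=eyes.get_image(n); old=cv2.imread(f"pics/{n}11f.png")[...,::-1]
    g=lambda i:(lambda h:((h[...,0]>50)&(h[...,0]<80)&(h[...,1]>90)))(cv2.cvtColor(np.ascontiguousarray(i),cv2.COLOR_RGB2HSV))
    m=np.zeros((384,512),np.uint8);u=cv2.convexHull(proj(box(c,Rs),n).astype(np.float32));cv2.fillPoly(m,[np.round(u).astype(int)],1)
    a=g(im);a[:,:200]=0;a[:150]=0;a[270:]=0;a[:,330:]=0
    if n=="top":a[225:250,255:274]=0
    o=np.zeros_like(m);cv2.fillPoly(o,[cv2.convexHull(cv2.findNonZero(a.astype(np.uint8)))],1)
    print(n,"IoU",(o&m).sum()/(o|m).sum(),"centroid diff px",np.argwhere(o).mean(0)-np.argwhere(m).mean(0),"changed px",(np.abs(im[150:270,200:330].astype(int)-old[150:270,200:330]).max(-1)>25).sum())
print(sensors.read_position(),sensors.read_time())
close_job()
```

```text
top IoU 0.9 centroid diff px [ 1.28668291 -0.09230336] changed px 0
side IoU 0.6630769230769231 centroid diff px [-0.64631804  1.28238801] changed px 0
[ 0.30301447 -0.33180548  0.19048907] 17.3667
the job is handed in; nothing more can be done
```

The green scanner is on the charging stand and released. It lies flat with the screen outward and the scan window uppermost, and its keypad end is against the yellow lip. I handed the job in at about 17.4 s; it reports no verdict.

**What went differently than planned:**
- **Tool tip:** the fingertips turned out to sit about 30 mm further back along the tool than the stated TCP. At my first grasp height the fingers closed above the scanner, which both the picture and the finger width showed. I reopened, lowered under a force guard and gripped again, and the grip held at 59 mm.
- **Placing:** the scanner touched the face at the expected height, I let go, and it slid down to the lip. The arm then backed away and touches nothing.

**Last checks:**
- **Top view:** the overlap with the ideal seated pose was 0.90, with the centre about 1.3 px off (roughly 3 mm).
- **Side view:** the overlap was only 0.66, which looks poor. I put that down to my green colour mask missing parts of the scanner, but I did not confirm it. The centre still agreed to about 1.4 px, and the picture shows it seated.
- **Stillness:** nothing in the stand area changed between two pictures about half a second apart.
- **Orange scanner:** it appears in the same place in the last side picture as at the start; I did not measure it.
- **Sideways estimates:** before release, two estimates of the sideways offset disagreed by about 5 mm. I used a value between them, well inside the 15 mm limit.

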